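# Stroke the spring studs of a microscope hood seat

### The job

Check the spring studs of the microscope's hood seat by touch: with shut fingertips pointing down, stroke lightly along the curved row from the stud beside the red disc to the stud beside the blue disc, pushing every stud in turn a little way down without bottoming it, and keep the fingertips low over the row between studs. Stop on the last stud, so that the program finishes while the fingertips are still holding it lightly down and all the others have sprung back up. Pick nothing up, press gently, and leave the loose things where they are.

Things in the scene. Friction and masses are not known exactly. Their poses are not given: they have to be found in the camera images.
- seat: Hood seat, fixed: dark round base plate, 370 mm across, top 12 mm above the table, with a black horseshoe deck 42 mm wide, flat top 36 mm above the table. Deck and row of studs follow an arc of 120 mm radius about the plate's centre, its middle along the seat's +x. Origin: plate centre at table height, z up. At the centre a 90 mm stage (top 28 mm up) and three blocks 32 mm high.
- marker_red: Flat red disc, 22 mm across and 3 mm thick, lying on the deck at one end of the row, about 38 mm beyond the end stud: the stroke starts at the stud next to it. Which end is red changes. Origin: centre of its underside.
- marker_blue: Flat blue disc of the same size at the other end of the row: the stroke finishes on the stud next to it. Origin: centre of its underside.
- stud0_top (a point): Top of a brass spring stud: ball of 16 mm radius standing 9 mm out of the deck, top 45 mm above the table at rest. stud0 to stud4 stand in order along the arc, 50 mm apart along it, so that shut fingertips pointing down press one at a time; sliding fingertips ride over them and cam them down. The point goes down with the stud.
- stud1_top (a point): Top of stud1, like stud0.
- stud2_top (a point): Top of stud2, like stud0.
- stud3_top (a point): Top of stud3, like stud0.
- stud4_top (a point): Top of stud4, like stud0.
- stud0 (a joint): How far the stud is pushed straight down, in m: 0 at rest, 0.008 bottomed. It needs 0.7 N to start and 0.7 N more per mm, and springs back when let go. Wanted: at least 1 mm; 2 to 4 mm is a light stroke; 6.5 mm or more counts as bottomed.
- stud1 (a joint): Push of stud1, like stud0.
- stud2 (a joint): Push of stud2, like stud0.
- stud3 (a joint): Push of stud3, like stud0.
- stud4 (a joint): Push of stud4, like stud0.
- gap0 (a point): Point on the row's arc halfway between stud0 and stud1, at the height of the resting stud tops (9 mm above the deck, which is bare here). Low means fingertips no more than about 15 mm above this height, and over the row to about 10 mm.
- gap1 (a point): Point on the row's arc halfway between stud1 and stud2, at the height of the resting stud tops (9 mm above the deck, which is bare here).
- gap2 (a point): Point on the row's arc halfway between stud2 and stud3, at the height of the resting stud tops (9 mm above the deck, which is bare here).
- gap3 (a point): Point on the row's arc halfway between stud3 and stud4, at the height of the resting stud tops (9 mm above the deck, which is bare here).
- cup: Bystander, loose: small white sample cup, 36 mm across, 22 mm high, on the central stage. Origin: centre of its underside.
- puck: Bystander, loose: steel specimen disc, 22 mm across, 8 mm high, on the base plate between stage and deck. Origin: centre of its underside.
- thumbscrew_a: Bystander, loose: thumbscrew standing on its 18 mm head, 30 mm high in all, on the base plate about 44 mm outside the row of studs. Origin: centre of its underside.
- thumbscrew_b: Bystander, loose: a second such thumbscrew, also outside the row.
- tweezers: Bystander, loose: steel tweezers lying on the table beyond the seat, 130 mm long, 6 mm high. Origin near the middle.
- vial: Bystander, loose: amber glass vial with cap, 28 mm across, 55 mm high, on the table to the left (+y). Origin: centre of its underside.
- driver: Bystander, loose: screwdriver with blue handle, 150 mm long, lying on the table to the right (-y).

How it is judged:
On the way, in this order (a step that is already met when the one before it is completed fails the run):
1. stud 1 of the row, counted from the red end, is pushed 1 to 6.5 mm down by the fingertips (((horizontal distance between marker_red and stud0_top below 0.07 m and (value of joint stud0 between 0.001 and 0.0065 m and contact force between the fingers and seat above 0.2 N)) or (horizontal distance between marker_red and stud4_top below 0.07 m and (value of joint stud4 between 0.001 and 0.0065 m and contact force between the fingers and seat above 0.2 N)))), for 0.1 s.
2. fingertips pass low (within 13 mm sideways, 20 mm in height) over the gap after stud 1 (((horizontal distance between marker_red and stud0_top below 0.07 m and (horizontal distance between the grasp point and gap0 below 0.013 m and height (world z) of the grasp point below 0.085 m)) or (horizontal distance between marker_red and stud4_top below 0.07 m and (horizontal distance between the grasp point and gap3 below 0.013 m and height (world z) of the grasp point below 0.085 m)))).
3. stud 2 of the row, counted from the red end, is pushed 1 to 6.5 mm down by the fingertips (((horizontal distance between marker_red and stud0_top below 0.07 m and (value of joint stud1 between 0.001 and 0.0065 m and contact force between the fingers and seat above 0.2 N)) or (horizontal distance between marker_red and stud4_top below 0.07 m and (value of joint stud3 between 0.001 and 0.0065 m and contact force between the fingers and seat above 0.2 N)))), for 0.1 s.
4. fingertips pass low (within 13 mm sideways, 20 mm in height) over the gap after stud 2 (((horizontal distance between marker_red and stud0_top below 0.07 m and (horizontal distance between the grasp point and gap1 below 0.013 m and height (world z) of the grasp point below 0.085 m)) or (horizontal distance between marker_red and stud4_top below 0.07 m and (horizontal distance between the grasp point and gap2 below 0.013 m and height (world z) of the grasp point below 0.085 m)))).
5. stud 3 of the row, counted from the red end, is pushed 1 to 6.5 mm down by the fingertips (((horizontal distance between marker_red and stud0_top below 0.07 m and (value of joint stud2 between 0.001 and 0.0065 m and contact force between the fingers and seat above 0.2 N)) or (horizontal distance between marker_red and stud4_top below 0.07 m and (value of joint stud2 between 0.001 and 0.0065 m and contact force between the fingers and seat above 0.2 N)))), for 0.1 s.
6. fingertips pass low (within 13 mm sideways, 20 mm in height) over the gap after stud 3 (((horizontal distance between marker_red and stud0_top below 0.07 m and (horizontal distance between the grasp point and gap2 below 0.013 m and height (world z) of the grasp point below 0.085 m)) or (horizontal distance between marker_red and stud4_top below 0.07 m and (horizontal distance between the grasp point and gap1 below 0.013 m and height (world z) of the grasp point below 0.085 m)))).
7. stud 4 of the row, counted from the red end, is pushed 1 to 6.5 mm down by the fingertips (((horizontal distance between marker_red and stud0_top below 0.07 m and (value of joint stud3 between 0.001 and 0.0065 m and contact force between the fingers and seat above 0.2 N)) or (horizontal distance between marker_red and stud4_top below 0.07 m and (value of joint stud1 between 0.001 and 0.0065 m and contact force between the fingers and seat above 0.2 N)))), for 0.1 s.
8. fingertips pass low (within 13 mm sideways, 20 mm in height) over the gap after stud 4 (((horizontal distance between marker_red and stud0_top below 0.07 m and (horizontal distance between the grasp point and gap3 below 0.013 m and height (world z) of the grasp point below 0.085 m)) or (horizontal distance between marker_red and stud4_top below 0.07 m and (horizontal distance between the grasp point and gap0 below 0.013 m and height (world z) of the grasp point below 0.085 m)))).
9. stud 5 of the row, counted from the red end, is pushed 1 to 6.5 mm down by the fingertips (((horizontal distance between marker_red and stud0_top below 0.07 m and (value of joint stud4 between 0.001 and 0.0065 m and contact force between the fingers and seat above 0.2 N)) or (horizontal distance between marker_red and stud4_top below 0.07 m and (value of joint stud0 between 0.001 and 0.0065 m and contact force between the fingers and seat above 0.2 N)))), for 0.1 s.
At the end, for the whole second after the job is handed in: The stud beside the blue disc is held 1 to 6.5 mm down by the fingers (contact above 0.2 N), the other four are up (pushed less than 1 mm), and every loose thing is within 20 mm of where it stood (((horizontal distance between marker_red and stud0_top below 0.07 m and ((value of joint stud4 between 0.001 and 0.0065 m and contact force between the fingers and seat above 0.2 N) and value of joint each of stud0, stud1, stud2, stud3 below 0.001 m)) or (horizontal distance between marker_red and stud4_top below 0.07 m and ((value of joint stud0 between 0.001 and 0.0065 m and contact force between the fingers and seat above 0.2 N) and value of joint each of stud1, stud2, stud3, stud4 below 0.001 m))) and distance of each of cup, puck, thumbscrew_a, thumbscrew_b, tweezers, vial, driver from where it was at the start of the episode below 0.02 m); the arm keeps its last pose, push and grip.
It fails at once if a stud is bottomed (pushed 6.5 mm or more) (value of joint any of stud0, stud1, stud2, stud3, stud4 above 0.0065 m).
It fails at once if the robot presses on the seat with more than 20 N (contact force between any of the fingers, the arm and seat above 20 N).
It fails at once if a loose thing is shifted, lifted or carried more than 20 mm (distance of any of cup, puck, thumbscrew_a, thumbscrew_b, tweezers, vial, driver from where it was at the start of the episode above 0.02 m).
It fails at once if a standing loose thing is tipped over (angle between any of cup, puck, thumbscrew_a, thumbscrew_b, vial's own z axis and vertical above 0.5 rad).
It also fails if it takes over 42 s, if anything falls off the work surface, if the arm or the gripper's body presses on something with over 40 N, if the wrist force passes 120 N, or if a joint passes its speed limit or range.

### The arm

A 7-joint arm with a two-finger parallel gripper is mounted at the origin on the work surface. World frame = base frame: x ahead of the robot, y to its left, z up, the work surface at z = 0. Lengths are in m, angles in rad, forces in N, time in s.
With the tool pointing down it reaches from about 0.4 to 0.9 m from the base axis. Payload 5.5 kg.
Tool frame: the origin (TCP) lies midway between the tips of the shut fingers; the grasp point (between the pads) lies 19 mm behind it (hold_point_z is the distance from the TCP to the grasp point, in m); z points along the fingers, y is the line along which they close (so a half turn about z gives the same grasp; the last joint's range is limited). The gripper opens to 85 mm and grips with 20 to 120 N. Pads are 22 mm wide; open, the fingers measure 114 mm over their backs; the gripper's body (76 mm by 85 mm) begins 54 mm behind the grasp point. The pads swing forward as they close: fully open they stand 13 mm farther back than shut.
Start: joints at [1.395, 0.501, -0.427, 1.55, 0.221, 1.138, -0.21], TCP at [0.276, -0.588, 0.231] pointing down, gripper open.
Joint ranges: [-2.88, 2.88], [-0.31, 2.03], [-1.54, 1.56], [0.2, 2.42], [-1.41, 4.55], [0.19, 2.02], [-2.57, 2.57]. Speed limits (rad/s): [2.57, 2.57, 3.14, 3.14, 3.14, 3.14, 3.14].

### API

Orientations are given as a rotation vector (axis times angle).
In Python, from station import get_obs, camera, sign_off, hold_point_z gives the robot as it stands.
- The arm moves only by the tool jog_arm, never from a script. Its arguments are lists of equal length, an entry for each row: "turn": the turn, a rotation vector about the tool's x, y, z in rad, a list of three; "linear": the shift along the tool's x, y, z in m, a list of three; "gripper": the opening, from 0 (shut) to 1 (fully open). In form: {"turn": [[ax, ay, az], ...], "linear": [[x, y, z], ...], "gripper": [gripper, ...]}. A call has 1 to 12 rows; each row is the pose to reach, as a shift and turn from the pose commanded when the call began, along the tool's axes at that moment; what a row does not reach only later rows make up. A row lasts 1/8 s, in which the tool goes at most 62.5 mm and 10.7 degrees, less where a joint would pass 70% of its speed; a pose out of reach is approached as far as the arm can. A call with a gripper value outside its range is refused whole. The fingers move at their own pace and stop on an object; "grip_force" is the grip in N (left out, the last holds). Time passes only in rows, so rows that repeat a pose let the fingers close. It gives the time, the measured TCP pose, the force, the opening and the grip force at its end, in the units of the state.
- get_obs(): the state, without advancing time (a new reading comes with each control period).
- camera(name): name is "scene" or "side" or "wrist"; returns a dict with "color" (420x560x3 uint8, red, green, blue), "range_z" (420x560 float32, m along the optical axis (not along the pixel's ray), 0 where there is no reading), "mtx" (3x3 intrinsics, pixels), "k1" (the pictures are not rectified: a ray, as slopes to the right and down, at radius r is drawn at 1 + k1 r^2 times it, then the intrinsics apply), "world_to_cam" (4x4, takes a point from world to camera coordinates); the wrist camera has in their place "hand_eye" (4x4, takes a point from camera to tool coordinates, whose origin is the TCP and whose axes are the flange's). Camera axes: x right, y down, z forward; pixel columns grow to the right and rows downward; lengths in m; the calibration is good to about 2 mm. A picture is of the moment at which its call begins: read the wrist's pose just before it.
- sign_off(): hands the job in; it is judged then, once.
The state is a dict: "time_s": time; "joint_positions": joint angles; "dq": joint speeds; "joint_torque": joint torques, N m; "eef_pos": TCP position; "eef_rot": TCP orientation; "force": force on the tool from outside, world axes, zero at the start; "wrist_torque": the same for the moment, N m; "grip_width": finger opening in m; "finger_force": force on a finger pad.
Only numpy, scipy, OpenCV 4.12 (cv2) and the standard library are available. Lean on these libraries where they do the work, as an engineer would, in place of code of your own. Each camera call takes 0.05 s, during which the arm holds its last target. There are 200 camera calls.

## Working session

There is one attempt and no reset: what is moved stays moved. The work goes in short steps, Python scripts to look and compute and a tool call to move; the robot and the scene stay as the last step left them, time stands still between calls to the robot, and variables do not carry over. Pictures are saved under pics/ and viewed, at most 10 in all, crops included, and the job is handed in when it is done.

Besides the shell and the picture viewer there is one more tool, called by a JSON object that holds its "op" and its "data", one argument or row to a line. jog_arm: Moves the arm, as the interface text tells. Its arguments: {"type":"object","properties":{"turn":{"type":"array"},"linear":{"type":"array"},"gripper":{"type":"array"},"grip_force":{"type":"number"}},"required":["turn","linear","gripper"]}

```bash
ls; mkdir -p pics; python3 - <<'E'
from station import *
import cv2,numpy as np
o=get_obs();print({k:np.round(v,4) for k,v in o.items()},hold_point_z)
for n in("scene","side"):
    c=camera(n);np.savez(f"{n}0.npz",**c);cv2.imwrite(f"pics/{n}0.png",c["color"][...,::-1]);print(c["mtx"],c["k1"],c["world_to_cam"])
E
```

```text
pics
{'time_s': np.float64(0.0), 'joint_positions': array([ 1.3952,  0.5018, -0.4268,  1.5515,  0.2208,  1.1383, -0.2103]), 'dq': array([ 0.0013,  0.0012,  0.0005, -0.001 ,  0.0004,  0.0017,  0.0015]), 'joint_torque': array([ 1.00000e-04, -5.69539e+01, -5.81630e+00, -2.80942e+01,
        1.06000e-02,  1.21000e-02,  0.00000e+00]), 'eef_pos': array([ 0.2758, -0.5878,  0.2303]), 'eef_rot': array([-3.0644e+00, -6.8340e-01,  6.0000e-04]), 'force': array([ 0.2019,  0.0538, -0.4693]), 'wrist_torque': array([-0.0081,  0.015 , -0.001 ]), 'finger_force': np.float64(0.0), 'grip_width': np.float64(0.0855)} 0.0187
[[516.92040212   0.         277.45541026]
 [  0.         516.92040212 203.02339441]
 [  0.           0.           1.        ]] 0.030856639388182464 [[ 0.84828636  0.52907357 -0.0221679  -0.51977347]
 [ 0.28944936 -0.49832867 -0.81724391 -0.14267062]
 [-0.44342905  0.68684037 -0.57586542  1.76690069]
 [ 0.          0.          0.          1.        ]]
[[383.08495676   0.         275.43539252]
 [  0.         383.08495676 209.14025303]
 [  0.           0.           1.        ]] -0.09064505126452602 [[-0.97908877 -0.20343006 -0.00117684  0.59535736]
 [-0.15974492  0.7723927  -0.61472846  0.11900063]
 [ 0.12596323 -0.60168574 -0.78873794  1.01672241]
 [ 0.          0.          0.          1.        ]]
```

View pics/scene0.png

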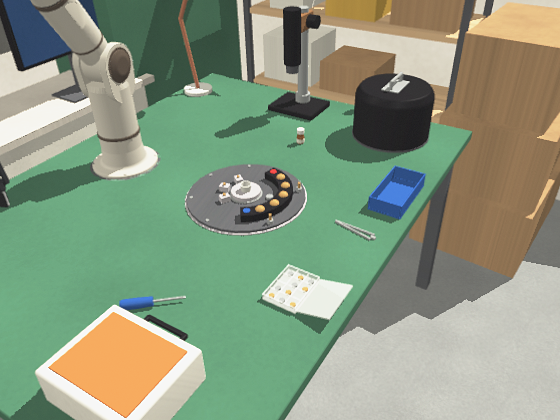

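View pics/side0.png

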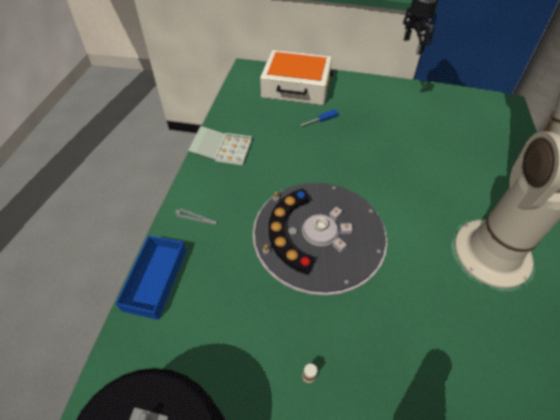

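The scene picture shows the red disc at (273,172) and the blue one at (247,210). In the side view they are at (305,262) and (301,195), with the five studs between them on the far (+x) side of the plate.

```bash
cat > h.py <<'E'
import numpy as np,cv2
def ray(c,uv,z,T=None):
    "intersect pixel rays with world plane z"
    d=cv2.undistortPoints(np.array(uv,float).reshape(-1,1,2),c["mtx"],np.array([float(c["k1"]),0,0,0]))[:,0] if False else und(c,uv)
    W=np.linalg.inv(c["world_to_cam"]) if T is None else T
    d=np.c_[d,np.ones(len(d))]@W[:3,:3].T;o=W[:3,3]
    return o+d*((z-o[2])/d[:,2])[:,None]
def und(c,uv):
    K=c["mtx"];p=(np.array(uv,float).reshape(-1,2)-K[:2,2])/[K[0,0],K[1,1]]
    return cv2.undistortPoints(p.reshape(-1,1,2),np.eye(3),np.array([float(c["k1"]),0,0,0,0]))[:,0]
def blobs(img,lo,hi,amin):
    hsv=cv2.cvtColor(img,cv2.COLOR_RGB2HSV);m=cv2.inRange(hsv,lo,hi)
    n,l,s,ce=cv2.connectedComponentsWithStats(m)
    return [(ce[i].round(1),s[i,4]) for i in range(1,n) if s[i,4]>=amin]
E
python3 - <<'E'
from h import *
for n,(x,y,w,h) in {"side":(245,175,150,125),"scene":(180,155,135,85)}.items():
    c=dict(np.load(n+"0.npz"))
    cr=np.ascontiguousarray(c["color"][y:y+h,x:x+w])
    cv2.imwrite(f"pics/{n}c.png",cv2.resize(cr,None,fx=5,fy=5,interpolation=cv2.INTER_CUBIC)[...,::-1])
    for nm,lo,hi,z in(("brass",(10,120,120),(28,255,255),.042),("red",(0,170,100),(6,255,255),.039),("blue",(105,150,60),(125,255,255),.039)):
        for ce,a in blobs(cr,lo,hi,8):
            p=ce+[x,y];print(n,nm,p,a,ray(c,[p],z)[0].round(4))
E
```

```text
side brass [289.2 200.4] 57 [ 0.5755 -0.0334  0.042 ]
side brass [279.2 211.6] 59 [0.5951 0.0112 0.042 ]
side brass [275.7 226.3] 66 [0.5945 0.0616 0.042 ]
side brass [279.7 241.3] 70 [0.5747 0.1061 0.042 ]
side brass [265.5 246.5] 8 [0.6072 0.1291 0.042 ]
side brass [291.5 254.6] 73 [0.5376 0.1394 0.042 ]
side red [304.8 260.9] 64 [0.5018 0.149  0.039 ]
side blue [300.4 194.2] 51 [ 0.5486 -0.0648  0.039 ]
scene brass [280.3 176.1] 41 [0.5448 0.1273 0.042 ]
scene brass [285.  184.6] 43 [0.5821 0.0937 0.042 ]
scene brass [298.5 184.7] 11 [0.6173 0.1134 0.042 ]
scene brass [283.  193.7] 45 [0.6022 0.0492 0.042 ]
scene brass [274.  202.2] 51 [ 6.025e-01 -5.000e-04  4.200e-02]
scene brass [259.6 208.1] 54 [ 0.5829 -0.0453  0.042 ]
scene brass [269.6 215.9] 15 [ 0.6271 -0.062   0.042 ]
scene red [272.8 170.9] 24 [0.5058 0.1455 0.039 ]
scene blue [246. 210.] 31 [ 0.5524 -0.0687  0.039 ]
```

View pics/sidec.png

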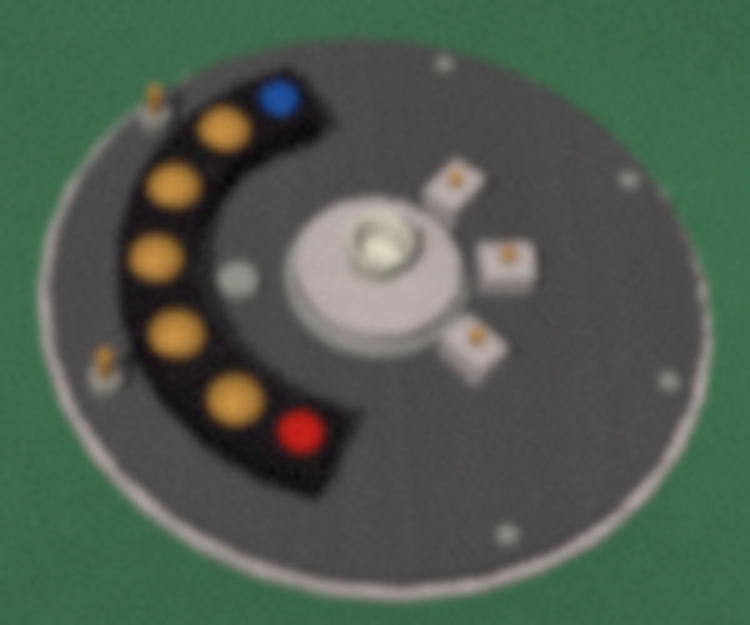

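```bash
python3 - <<'E'
from h import *
from station import *
c=camera("wrist");print(c["hand_eye"].round(3),c["mtx"].round(0),c["k1"])
E
```

```text
[[-0.    -0.945 -0.326  0.083]
 [ 1.     0.    -0.001 -0.001]
 [ 0.001 -0.326  0.945 -0.142]
 [ 0.     0.     0.     1.   ]] [[317.   0. 279.]
 [  0. 317. 209.]
 [  0.   0.   1.]] -0.054277549042371254
```

{"op": "jog_arm", "data": {
  "turn": [
    [0,0,0],
    [0,0,0],
    [0,0,0],
    [0,0,0],
    [0,0,0],
    [0,0,0],
    [0,0,0],
    [0,0,0],
    [0,0,0],
    [0,0,0],
    [0,0,0],
    [0,0,0]
  ],
  "linear": [
    [0.03,-0.03,0],
    [0.08,-0.08,0],
    [0.12,-0.12,0],
    [0.16,-0.16,0],
    [0.2,-0.2,0],
    [0.24,-0.24,0],
    [0.28,-0.28,0],
    [0.32,-0.32,0],
    [0.36,-0.36,0],
    [0.4,-0.4,0],
    [0.43,-0.43,0],
    [0.45,-0.45,0]
  ],
  "gripper": [0,0,0,0,0,0,0,0,0,0,0,0],
  "grip_force": 20
}}

```text
time_s: 1.65
eef_pos: [0.4926, 0.0127, 0.2314]
eef_rot: [-3.065, -0.688, -0.001]
force: [0.1, -0.2, 0.3]
grip_width: -0.0001
finger_force: 0.0
```

{"op": "jog_arm", "data": {
  "turn": [
    [0,0,0],
    [0,0,0]
  ],
  "linear": [
    [0,0,0],
    [0,0,0]
  ],
  "gripper": [0,0]
}}

```text
time_s: 1.9
eef_pos: [0.4919, 0.0093, 0.231]
eef_rot: [3.066, 0.683, -0.002]
force: [-0.1, 0.1, -0.4]
grip_width: 0.0004
finger_force: 0.0
```

```bash
cat >> h.py <<'E'
def look(tag):
    from station import get_obs,camera
    from scipy.spatial.transform import Rotation as R
    from scipy.optimize import least_squares
    o=get_obs();c=camera("wrist");T=np.eye(4);T[:3,:3]=R.from_rotvec(o["eef_rot"]).as_matrix();T[:3,3]=o["eef_pos"]
    T=T@c["hand_eye"];cv2.imwrite(f"pics/{tag}.png",c["color"][...,::-1]);print(o["eef_pos"],o["time_s"])
    P=[]
    for nm,lo,hi,z in(("brass",(10,120,100),(28,255,255),.041),("red",(0,170,80),(6,255,255),.039),("blue",(105,150,50),(125,255,255),.039)):
        for ce,a in blobs(c["color"],lo,hi,60):
            w=ray(c,[ce],z,T)[0];print(nm,ce,a,w.round(4))
            if nm=="brass" and a>400:P.append(w[:2])
    return np.array(P)
E
python3 -c "
from h import *
look('w1')"
```

```text
[0.49188732 0.0092748  0.23098672] 1.9
brass [218.5  23.1] 95 [0.6059 0.1266 0.041 ]
brass [228.8  67.9] 711 [0.5734 0.1025 0.041 ]
brass [278.9  68.4] 716 [0.5935 0.0582 0.041 ]
brass [184.3  88.8] 673 [0.5371 0.1354 0.041 ]
brass [323.8  90.7] 687 [0.5938 0.0092 0.041 ]
brass [386.6  95.7] 88 [ 0.6168 -0.0498  0.041 ]
brass [353.6 128.5] 616 [ 0.5743 -0.0355  0.041 ]
red [159.9 116.7] 368 [0.501  0.1496 0.039 ]
blue [363.9 163.3] 332 [ 0.5474 -0.0637  0.039 ]
```

View pics/w1.png

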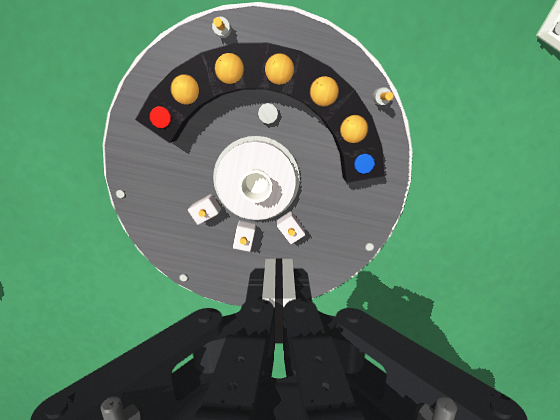

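The wrist view shows red at (160,117) and blue at (364,163), with the studs between them at (184,89), (229,68), (279,68), (324,91) and (354,128). I'll fit the known arc to these.

```bash
cat > fit.py <<'E'
from h import *
from scipy.optimize import least_squares
from station import get_obs
from scipy.spatial.transform import Rotation as R
st=np.array([[.5371,.1354],[.5734,.1025],[.5935,.0582],[.5938,.0092],[.5743,-.0355]])
a=np.array([2,1,0,-1,-2])*50/120
f=lambda p,a=a:p[:2]+.12*np.c_[np.cos(p[2]+a),np.sin(p[2]+a)]
s=least_squares(lambda p:(f(p)-st).ravel(),[.48,.035,.1]);print(s.x.round(4),(s.fun*1e3).round(1))
o=get_obs();M=R.from_rotvec(o["eef_rot"]).as_matrix();print(M.round(3))
aa=np.arange(2,-2.01,-.5)*50/120
W=f(s.x,aa);print(W.round(4))
W=np.c_[W,np.full(len(W),.042)];print(((W-o["eef_pos"])@M).round(4))
E
python3 fit.py
```

```text
[0.4765 0.0326 0.2144] [-0.6  1.2  0.   0.9  0.3 -0.   0.3 -0.7 -0.  -1.5]
[[ 0.906  0.423 -0.001]
 [ 0.423 -0.906 -0.001]
 [-0.001  0.    -1.   ]]
[[ 0.5365  0.1366]
 [ 0.5567  0.122 ]
 [ 0.5734  0.1034]
 [ 0.586   0.0819]
 [ 0.5938  0.0582]
 [ 0.5965  0.0334]
 [ 0.5941  0.0085]
 [ 0.5866 -0.0153]
 [ 0.5743 -0.037 ]]
[[ 0.0947 -0.097   0.1889]
 [ 0.1068 -0.0751  0.1889]
 [ 0.1142 -0.0513  0.1889]
 [ 0.1164 -0.0264  0.1889]
 [ 0.1134 -0.0017  0.1889]
 [ 0.1054  0.022   0.1889]
 [ 0.0927  0.0434  0.1889]
 [ 0.0758  0.0618  0.1889]
 [ 0.0555  0.0763  0.189 ]]
```

{"op": "jog_arm", "data": {
  "turn": [
    [0,0,0],
    [0,0,0],
    [0,0,0],
    [0,0,0],
    [0,0,0],
    [0,0,0],
    [0,0,0],
    [0,0,0],
    [0,0,0]
  ],
  "linear": [
    [0.03,-0.03,0.02],
    [0.06,-0.06,0.05],
    [0.085,-0.085,0.08],
    [0.094,-0.097,0.11],
    [0.094,-0.097,0.135],
    [0.094,-0.097,0.155],
    [0.094,-0.097,0.166],
    [0.094,-0.097,0.166],
    [0.094,-0.097,0.166]
  ],
  "gripper": [0,0,0,0,0,0,0,0,0]
}}

```text
time_s: 3.08
eef_pos: [0.537, 0.1378, 0.0662]
eef_rot: [3.066, 0.683, 0.002]
force: [1.4, 0.4, 0.5]
grip_width: 0.0001
finger_force: 0.0
```

```bash
python3 -c "
from h import *
look('w2')"; python3 fit.py | tail -9
```

```text
[0.53697625 0.13782077 0.06616295] 3.075
brass [351.7 147.2] 281 [0.6067 0.1295 0.041 ]
brass [361.  216.8] 1795 [0.5748 0.1055 0.041 ]
brass [443.7 218. ] 1707 [0.5945 0.0617 0.041 ]
brass [283.2 244.1] 1368 [0.5408 0.1382 0.041 ]
brass [508.1 249.4] 1468 [0.5947 0.0131 0.041 ]
brass [540.2 299.2] 1187 [ 0.5753 -0.0312  0.041 ]
red [235.8 286.5] 691 [0.5013 0.1519 0.039 ]
blue [543.8 342.1] 604 [ 0.5481 -0.0618  0.039 ]
[[-0.0011  0.001   0.0243]
 [ 0.011   0.0228  0.0243]
 [ 0.0183  0.0467  0.0243]
 [ 0.0205  0.0715  0.0244]
 [ 0.0175  0.0963  0.0244]
 [ 0.0094  0.1199  0.0244]
 [-0.0033  0.1414  0.0243]
 [-0.0202  0.1597  0.0243]
 [-0.0406  0.1742  0.0243]]
```

View pics/w2.png

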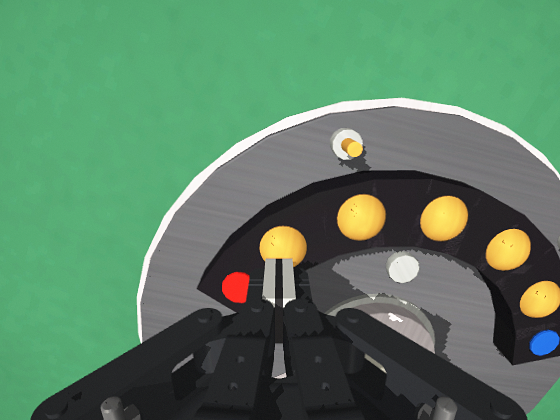

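The fingertips are directly above stud 1 at (283,244), beside red at (236,287). Both views agree to about 3 mm, so I'm pressing gently.

{"op": "jog_arm", "data": {
  "turn": [
    [0,0,0],
    [0,0,0],
    [0,0,0],
    [0,0,0],
    [0,0,0],
    [0,0,0]
  ],
  "linear": [
    [0,0,0.008],
    [0,0,0.015],
    [0,0,0.019],
    [0,0,0.022],
    [0,0,0.022],
    [0,0,0.022]
  ],
  "gripper": [0,0,0,0,0,0]
}}

```text
time_s: 3.88
eef_pos: [0.5361, 0.1378, 0.0434]
eef_rot: [3.066, 0.684, -0.001]
force: [-1.3, -0.3, 2.5]
grip_width: 0.0003
finger_force: 0.8
```

```bash
python3 -c "
from station import *
o=get_obs();print(o['eef_pos'],o['force'],o['wrist_torque'])"
```

```text
[0.53605912 0.13783976 0.04338405] [-1.25092534 -0.26223391  2.48109568] [-0.09720286  0.22407141 -0.00269651]
```

Force and height both suggest a 2–3 mm push. Now stroking to stud 2.

{"op": "jog_arm", "data": {
  "turn": [
    [0,0,0],
    [0,0,0],
    [0,0,0],
    [0,0,0],
    [0,0,0],
    [0,0,0],
    [0,0,0],
    [0,0,0],
    [0,0,0],
    [0,0,0],
    [0,0,0],
    [0,0,0]
  ],
  "linear": [
    [0.002,0.0036,0.0005],
    [0.0045,0.0073,0.0005],
    [0.0065,0.0109,0.0005],
    [0.0085,0.0145,0.0005],
    [0.0105,0.0182,0.0005],
    [0.0121,0.0218,0.0005],
    [0.0136,0.0258,0.0005],
    [0.015,0.0298,0.0005],
    [0.0162,0.0338,0.0005],
    [0.0174,0.0378,0.0005],
    [0.0185,0.0418,0.0005],
    [0.0194,0.0457,0.0005]
  ],
  "gripper": [0,0,0,0,0,0,0,0,0,0,0,0]
}}

```text
time_s: 5.38
eef_pos: [0.5734, 0.1049, 0.043]
eef_rot: [-3.066, -0.684, -0.001]
force: [-1.3, 1.7, 2.2]
grip_width: 0.0003
finger_force: 1.0
```

```bash
python3 -c "
from station import *
o=get_obs();print(o['eef_pos'],o['force'],o['wrist_torque'])"; python3 fit.py | tail -7
```

```text
[0.5734429  0.10490939 0.04299643] [-1.31004257  1.74933178  2.17118327] [ 0.27998405  0.21307227 -0.02506958]
 [-0.0006  0.0013  0.001 ]
 [ 0.0016  0.0262  0.001 ]
 [-0.0014  0.051   0.001 ]
 [-0.0095  0.0746  0.001 ]
 [-0.0223  0.096   0.001 ]
 [-0.0392  0.1143  0.001 ]
 [-0.0596  0.1288  0.001 ]]
```

{"op": "jog_arm", "data": {
  "turn": [
    [0,0,0],
    [0,0,0],
    [0,0,0],
    [0,0,0],
    [0,0,0],
    [0,0,0],
    [0,0,0],
    [0,0,0],
    [0,0,0],
    [0,0,0],
    [0,0,0],
    [0,0,0]
  ],
  "linear": [
    [0.0006,0.0041,0.0003],
    [0.0012,0.0082,0.0003],
    [0.0016,0.0124,0.0003],
    [0.002,0.0165,0.0003],
    [0.0022,0.0207,0.0003],
    [0.0022,0.0248,0.0003],
    [0.002,0.0289,0.0003],
    [0.0017,0.0331,0.0003],
    [0.0013,0.0372,0.0003],
    [0.0007,0.0413,0.0003],
    [0,0.0455,0.0003],
    [-0.0008,0.0496,0.0003]
  ],
  "gripper": [0,0,0,0,0,0,0,0,0,0,0,0]
}}

```text
time_s: 6.88
eef_pos: [0.5939, 0.0597, 0.0428]
eef_rot: [-3.066, -0.684, -0.001]
force: [-1.0, 1.3, 1.8]
grip_width: -0.0
finger_force: 1.0
```

{"op": "jog_arm", "data": {
  "turn": [
    [0,0,0],
    [0,0,0],
    [0,0,0],
    [0,0,0],
    [0,0,0],
    [0,0,0],
    [0,0,0],
    [0,0,0],
    [0,0,0],
    [0,0,0],
    [0,0,0],
    [0,0,0]
  ],
  "linear": [
    [-0.001,0.004,0],
    [-0.0021,0.008,0],
    [-0.0034,0.012,0],
    [-0.0048,0.0159,0],
    [-0.0064,0.0198,0],
    [-0.0081,0.0236,0],
    [-0.01,0.0273,0],
    [-0.012,0.031,0],
    [-0.0141,0.0346,0],
    [-0.0163,0.0382,0],
    [-0.0185,0.0417,0],
    [-0.0208,0.0451,0]
  ],
  "gripper": [0,0,0,0,0,0,0,0,0,0,0,0]
}}

```text
time_s: 8.38
eef_pos: [0.5942, 0.0099, 0.0428]
eef_rot: [-3.066, -0.684, -0.001]
force: [0.7, 1.7, 1.6]
grip_width: -0.0
finger_force: 1.0
```

```bash
python3 -c "
from station import *
o=get_obs();print(o['eef_pos'],o['force'],o['wrist_torque'])"; python3 fit.py | tail -3
```

```text
[0.59421232 0.00985665 0.04281028] [0.72337799 1.70236138 1.56961589] [ 0.3609908  -0.05715752  0.0094594 ]
 [-0.0007  0.0011  0.0008]
 [-0.0176  0.0195  0.0008]
 [-0.0379  0.0339  0.0008]]
```

Push estimates are a bit shallow here, so I'm going 0.7 mm deeper and dwelling to check the force.

{"op": "jog_arm", "data": {
  "turn": [
    [0,0,0],
    [0,0,0],
    [0,0,0]
  ],
  "linear": [
    [0,0,0.0007],
    [0,0,0.0007],
    [0,0,0.0007]
  ],
  "gripper": [0,0,0]
}}

```text
time_s: 8.75
eef_pos: [0.5941, 0.0091, 0.0419]
eef_rot: [3.066, 0.683, 0.0]
force: [0.6, -1.7, 2.4]
grip_width: -0.0
finger_force: 1.3
```

```bash
python3 -c "
from h import *
look('w3')"
```

```text
[0.59410553 0.00914532 0.04189482] 8.75
brass [ 69.4 149.2] 585 [0.6094 0.1243 0.041 ]
brass [ 98.7 227.9] 2218 [0.5769 0.1015 0.041 ]
brass [194.  229.4] 2318 [0.5967 0.0577 0.041 ]
brass [ 25.1 260.8] 1890 [0.5408 0.1337 0.041 ]
brass [284.6 255.8] 592 [0.6026 0.0113 0.041 ]
brass [400.9 270.8] 433 [ 0.6201 -0.0472  0.041 ]
brass [336.  308.4] 212 [ 0.5856 -0.0276  0.041 ]
red [  4.6 304.8] 262 [0.504 0.142 0.039]
```

{"op": "jog_arm", "data": {
  "turn": [
    [0,0,0]
  ],
  "linear": [
    [0,0,0]
  ],
  "gripper": [0]
}}

```text
time_s: 8.93
eef_pos: [0.5941, 0.0092, 0.0419]
eef_rot: [3.066, 0.683, 0.0]
force: [0.8, -1.8, 2.0]
grip_width: 0.0003
finger_force: 1.3
```

All heights and forces fit pushes of about 1.5–3 mm. Now the last leg, ending on the stud beside blue.

{"op": "jog_arm", "data": {
  "turn": [
    [0,0,0],
    [0,0,0],
    [0,0,0],
    [0,0,0],
    [0,0,0],
    [0,0,0],
    [0,0,0],
    [0,0,0],
    [0,0,0],
    [0,0,0],
    [0,0,0],
    [0,0,0]
  ],
  "linear": [
    [-0.0025,0.0033,0],
    [-0.0052,0.0065,0],
    [-0.008,0.0096,0],
    [-0.0109,0.0127,0],
    [-0.0139,0.0157,0],
    [-0.017,0.0185,0],
    [-0.0203,0.0211,0],
    [-0.0236,0.0236,0],
    [-0.0269,0.026,0],
    [-0.0303,0.0284,0],
    [-0.0338,0.0307,0],
    [-0.0372,0.0328,0]
  ],
  "gripper": [0,0,0,0,0,0,0,0,0,0,0,0]
}}

```text
time_s: 10.42
eef_pos: [0.5743, -0.0359, 0.0421]
eef_rot: [3.066, 0.684, 0.001]
force: [0.2, 1.7, 2.6]
grip_width: -0.0002
finger_force: 1.3
```

{"op": "jog_arm", "data": {
  "turn": [
    [0,0,0],
    [0,0,0],
    [0,0,0]
  ],
  "linear": [
    [0,0,0],
    [0,0,0],
    [0,0,0]
  ],
  "gripper": [0,0,0]
}}

```text
time_s: 10.8
eef_pos: [0.574, -0.0364, 0.0417]
eef_rot: [3.066, 0.683, -0.001]
force: [-0.4, -0.8, 3.3]
grip_width: -0.0
finger_force: 1.4
```

```bash
python3 - <<'E'
from station import *
import cv2
from h import *
look("w4")
c=camera("side");cv2.imwrite("pics/s4.png",cv2.resize(c["color"][165:305,235:395],None,fx=4,fy=4,interpolation=cv2.INTER_CUBIC)[...,::-1])
o=get_obs();print(o['force'],o['finger_force'])
E
```

```text
[ 0.57396139 -0.03642468  0.0417355 ] 10.8
brass [ 5.6 73.6] 117 [0.6099 0.1139 0.041 ]
brass [ 22.7 156.7] 2376 [0.5764 0.099  0.041 ]
brass [119.2 156.2] 2779 [0.596  0.0561 0.041 ]
brass [216.1 197.8] 2564 [0.5964 0.0082 0.041 ]
brass [346.6 205.8] 397 [ 0.6191 -0.0496  0.041 ]
brass [284.7 255.7] 592 [ 0.5826 -0.0343  0.041 ]
brass [ 30.6 386.7] 142 [0.4283 0.0714 0.041 ]
[-0.78948822 -1.87344843  3.09399912] 1.392190944752656
```

View pics/s4.png

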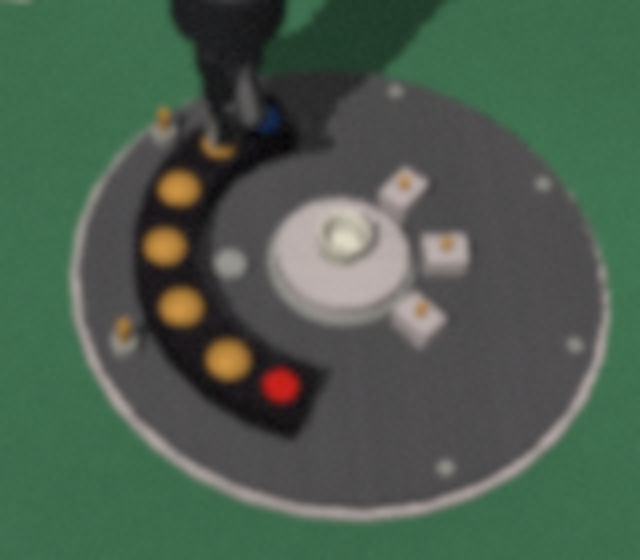

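View pics/w4.png

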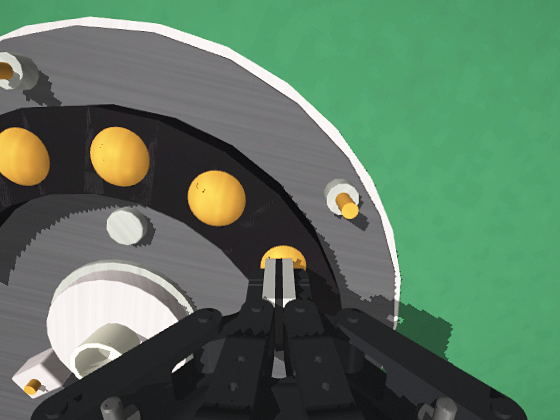

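The fingertips rest on the last stud, at (285,256) in the wrist view and next to blue at (268,118) in the side crop. The other studs are up, and the thumbscrews, puck and cup stand where they were. The push is about 3 mm, so I'm handing in.

```bash
python3 -c "
from station import *
print(sign_off())"
```

```text
the job is handed in; nothing more can be done
None
```

I stroked all five studs in order from red to blue, by height and force about 1.5–3 mm down each, and handed the job in with the fingertips holding the blue-end stud about 3 mm down; `sign_off` returned no verdict.

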